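# Weight a sample bottle and hold it ready over its bath port

## Robot

A 6-joint arm with a two-finger parallel gripper is mounted at the origin on the work surface. World frame = base frame: x ahead of the robot, y to its left, z up, the work surface at z = 0. Lengths are in m, angles in rad, forces in N, time in s.
With the tool pointing down it reaches from about 0.35 to 0.775 m from the base axis. Payload 5.5 kg.
Tool frame: the origin (TCP) lies at the very end of the fingers, on their centre line; the grasp point (between the pads) lies 19 mm behind it; z points along the fingers, y is the line along which they close (so a half turn about z gives the same grasp; the last joint's range is limited). The gripper opens to 85 mm and grips with 20 to 120 N. Pads are 22 mm wide; open, the fingers measure 114 mm over their backs; the gripper's body (76 mm by 85 mm) begins 54 mm behind the grasp point. The pads swing forward as they close: fully open they stand 13 mm farther back than shut.
Start: joints at [-1.456, 0.313, 0.046, 1.304, 0, 1.431], TCP at [0.145, -0.556, 0.231] pointing down, gripper open.
Joint ranges: [-2.76, 2.76], [-0.86, 1.69], [-1.03, 1.26], [-2.2, 2.34], [-1.47, 1.5], [-3.14, 3.14]. Speed limits (rad/s): [2.57, 2.57, 3.14, 3.14, 3.14, 3.14].

## Interface

Orientations are given as a unit quaternion [x, y, z, w].
In Python, from station import read_state, optics, ticket gives the robot as it stands.
- The arm moves only by the tool servo_tool, never from a script. Its argument "targets" is text: rows parted by semicolons, each of 7 numbers parted by spaces: the shift along the tool's x, y, z in m, then the turn, a rotation vector about the tool's x, y, z in degrees, then the opening in per cent of the stroke, from 0 (shut) to 100 (fully open). In form: x y z rx ry rz grip; .... A call has 1 to 8 rows; each row shifts and turns the commanded pose from where the row before left it, along the tool's axes as they then stand; what a row does not reach is not made up. A row lasts 1/12 s, in which the tool goes at most 41.7 mm and 7.16 degrees, less where a joint would pass 70% of its speed; a pose out of reach is approached as far as the arm can. A call with a gripper value outside its range is refused whole. The fingers move at their own pace and stop on an object; the grip force is fixed at half the most. Time passes only in rows, so rows that do not move let the fingers close. It gives the time, the measured TCP pose, the force, the opening and the grip force at its end, in the units of the state.
- read_state(): the state, without advancing time (a new reading comes with each control period).
- optics.camera(name): name is "scene" or "top"; returns (picture, depth): 420x560x3 uint8, red, green, blue; 420x560 float32, m along the optical axis (not along the pixel's ray), 0 where there is no reading.
- optics.camera_params(name): a dict with "fx", "fy", "cx", "cy" (pixels), "R" (3x3) and "t" (3): a world point X has camera coordinates R X + t. Camera axes: x right, y down, z forward; pixel columns grow to the right and rows downward; lengths in m; the calibration is good to about 2 mm. A picture is of the moment at which its call begins. camera_params takes no time and is no camera call.
- ticket.job_done(): hands the job in; it is judged then, once.
The state is a dict: "t": time; "joints": joint angles; "qd": joint speeds; "tau": joint torques, N m; "position": TCP position; "ee_rot": TCP orientation; "force": force on the tool from outside, world axes, zero at the start; "moment": the same for the moment, N m; "finger_gap": finger opening in m; "finger_force": force on a finger pad.
Only numpy, scipy, OpenCV 4.12 (cv2) and the standard library are available. Lean on these libraries where they do the work, as an engineer would, in place of code of your own. Each camera call takes 0.05 s, during which the arm holds its last target. There are 200 camera calls.

## Task

Slide the loose yellow weight ring down over the neck of the blue-capped bottle standing on the bench until it sits flat on the bottle's shoulder, and let go of the ring. Then lift the bottle and carry it, with its ring, over the top of the flowmeter panel to the drained bath and stop with it hovering upright and centred over the port with the green collar, its bottom about a centimetre above the collar and touching nothing; finish there, still holding it. On the way neither bottle nor ring may knock the panel, the bath or its collar, and the other bottles and the beaker must stay where they are.

Things in the scene. Friction and masses are not known exactly. Their poses are not given: they have to be found in the camera images.
- bottle_mid (a point): Centre (on the axis, half-way up, 58 mm above its bottom) of the amber bottle with a blue cap; loose, standing upright on the bench, about 0.15 kg. Round, 116 mm tall: body 60 mm in diameter and 60 mm high ending in a flat shoulder; above it neck and tall cap, 27 to 28 mm in diameter, run straight up for 56 mm to a slightly rounded top. With the ring seated, 36 mm of neck and cap stand free above the ring. z points up the bottle.
- ring_mid (a point): Centre (10 mm above its underside) of the yellow coated steel weight ring, loose, lying flat on the bench, about 0.25 kg. Outside diameter 60 mm, hole 32 mm, height 20 mm; z is its axis. Seated on the bottle's shoulder its centre is 12 mm above bottle_mid.
- port (a point): Centre of the top face of the flat green collar (inside diameter 76 mm, outside 92 mm, 4 mm thick) that marks the free one of the three bath ports; its top is 114 mm above the bench. Fixed. z points up.
- bath_cover (a point): Centre of the top face of the white bath, a fixed white plastic tank 310 mm long (its x) by 130 mm wide (its y) by 110 mm high, with three round 78 mm ports in a row along its x at -95, 0 and +95 mm. Two ports hold bottles, the third has the green collar.
- panel_top (a point): Middle of the top edge of the white flowmeter panel, a fixed upright board 280 mm long (its x), 10 mm thick and 150 mm high, standing between bottle and bath; its meters (42 mm) and foot (60 mm) stick out on its +y side.
- bottle: The blue-capped bottle itself; origin at the centre of its bottom (see bottle_mid).
- ring: The weight ring itself; origin at the centre of its underside (see ring_mid).
- bath: The white bath; origin at the centre of its underside, on the bench (see bath_cover).
- collar: The green collar; origin at the centre of its underside (see port).
- panel: The flowmeter panel; origin on the bench below panel_top.
- loaded1: A white-capped bottle with its weight ring on, loose, standing in a bath port; origin at the centre of its bottom, 40 mm above the bench; its 28 mm wide cap stands 46 mm above the bath cover. Leave alone.
- loaded2: A second such white-capped bottle in another bath port. Leave alone.
- beaker: A clear glass beaker, 68 mm in diameter, 85 mm high, on the bench beyond the bottle and ring; origin at the centre of its underside. Leave alone.
Not all that is in view belongs to the job. Leave any turquoise look-alike of the bottle alone. Leave any white look-alike of the ring alone.

How it is judged:
On the way, in this order (a step that is already met when the one before it is completed fails the run):
1. the ring sits flat on the shoulder of the bottle, which stands on the bench, and the ring is let go (z of ring_mid in the frame of bottle_mid between 0.009 and 0.015 m and horizontal distance between ring_mid and bottle_mid below 0.006 m and angle between the z axis of ring_mid and the z axis of bottle_mid, either way round below 0.1 rad and height (world z) of bottle_mid below 0.063 m and angle between bottle_mid's own z axis and vertical below 0.1 rad and contact force between the fingers and ring below 0.5 N), for 0.2 s.
2. the bottle passes over the top edge of the flowmeter panel (z of bottle_mid in the frame of panel_top above 0.058 m and y of bottle_mid in the frame of panel_top between -0.05 and 0.05 m and x of bottle_mid in the frame of panel_top between -0.16 and 0.16 m), for 0.05 s.
At the end, for the whole second after the job is handed in: Bottle held still by the fingers, ring on its shoulder (3 mm in height, 6 mm sideways), axis within 8 mm of the green port's, upright within 0.1 rad, bottom 3 to 25 mm above the collar, touching neither collar nor bath; other bottles and beaker within 20 mm of their starts (horizontal distance between bottle_mid and port below 0.008 m and z of bottle_mid in the frame of port between 0.061 and 0.083 m and angle between bottle_mid's own z axis and vertical below 0.1 rad and z of ring_mid in the frame of bottle_mid between 0.009 and 0.015 m and horizontal distance between ring_mid and bottle_mid below 0.006 m and contact force between the fingers and bottle above 1 N and contact force between bottle and bath below 0.1 N and contact force between bottle and collar below 0.1 N and linear speed of bottle below 0.02 m/s and distance of each of loaded1, loaded2, beaker from where it was at the start of the episode below 0.02 m); the arm keeps its last pose, push and grip.
It fails at once if the bottle or the ring knocks against the flowmeter panel (contact force between any of bottle, ring and panel above 1.5 N).
It fails at once if the bottle or the ring knocks against the bath or its collar (contact force between any of bottle, ring and bath above 1.5 N or contact force between any of bottle, ring and collar above 1.5 N).
It fails at once if another bottle or the beaker is displaced by more than 20 mm (distance of any of loaded1, loaded2, beaker from where it was at the start of the episode above 0.02 m).
It also fails if it takes over 58 s, if anything falls off the work surface, if the arm or the gripper's body presses on something with over 40 N, if the wrist force passes 120 N, or if a joint passes its speed limit or range.

## Working session

There is one attempt and no reset: what is moved stays moved. The work goes in short steps, Python scripts to look and compute and a tool call to move; the robot and the scene stay as the last step left them, time stands still between calls to the robot, and variables do not carry over. Pictures are saved under pics/ and viewed, at most 10 in all, crops included, and the job is handed in when it is done.

Besides the shell and the picture viewer there is one more tool, called after "Call:" by a JSON object that holds its "op" and its "data". servo_tool: Moves the arm, as the interface text tells. Its arguments: {"type":"object","properties":{"targets":{"type":"string"}},"required":["targets"]}

```bash
mkdir -p pics; python3 - <<'E'
from station import read_state, optics
import cv2, numpy as np
for n in("scene","top"):
    p,d=optics.camera(n); np.savez(f"pics/{n}0.npz",p=p,d=d); cv2.imwrite(f"pics/{n}0.png",p[:,:,::-1])
    c=optics.camera_params(n); print(n,c["fx"],(-np.array(c["R"]).T@np.array(c["t"])).round(3), np.array(c["R"]).round(2).tolist())
s=read_state();print(s)
E
```

```text
scene 404.5912769853598 [0.928 0.567 0.933] [[-0.78, 0.62, 0.01], [0.5, 0.64, -0.58], [-0.37, -0.45, -0.81]]
top 492.94471545452734 [0.476 0.091 1.226] [[-0.01, -1.0, 0.0], [-1.0, 0.01, -0.07], [0.07, -0.0, -1.0]]
{'t': 0.1, 'joints': array([-1.45556912e+00,  3.13943611e-01,  4.50864679e-02,  1.30359085e+00,
        2.12425643e-05,  1.43115682e+00]), 'qd': array([ 0.00094582, -0.00073649,  0.00355221, -0.00039111, -0.0003931 ,
       -0.00022577]), 'tau': array([ 2.62171001e-03, -4.81724203e+01,  2.99244654e+01,  1.27288123e-02,
       -1.02803667e-04, -1.43493846e-06]), 'position': array([ 0.14488926, -0.55597761,  0.23048512]), 'ee_rot': array([ 9.91891015e-01,  1.27088680e-01,  2.07004731e-05, -8.25641432e-04]), 'force': array([ 0.7602844 , -0.07171909,  0.07240922]), 'moment': array([0.024445  , 0.02862926, 0.03479189]), 'finger_force': 0.0, 'finger_gap': 0.08544100192434305}
```

View pics/scene0.png

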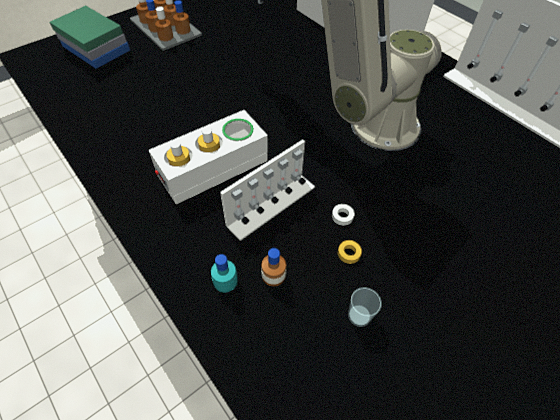

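View pics/top0.png

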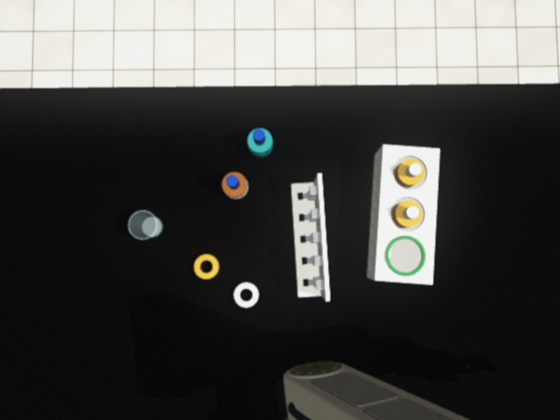

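The scene picture shows the amber bottle at about (274,266), the yellow ring at (349,251), the panel at (268,190), the green collar at (238,130) and the beaker at (364,307). In the top picture these are the bottle cap at (233,181), ring at (206,266), panel edge at (323,237), collar at (405,256) and beaker at (145,225). The turquoise bottle and the white ring are decoys.

```bash
cat > h.py <<'E'
import numpy as np, cv2
from scipy.optimize import least_squares
from station import read_state, optics
def cloud(p,d,c):
    v,u=np.mgrid[:d.shape[0],:d.shape[1]]
    X=np.stack([(u-c["cx"])/c["fx"]*d,(v-c["cy"])/c["fy"]*d,d],-1)
    return (X-np.array(c["t"]))@np.array(c["R"])
def load(n,new=False):
    c=optics.camera_params(n)
    if new: p,d=optics.camera(n)
    else: z=np.load(f"pics/{n}0.npz"); p,d=z["p"],z["d"]
    return cv2.cvtColor(p,cv2.COLOR_RGB2HSV).astype(int),cloud(p,d,c),d,p
def pts(W,d,hsv,h,box,smin=120,vmin=60,z=(0,1)):
    x0,x1,y0,y1=box; m=np.zeros(d.shape,bool); m[y0:y1,x0:x1]=1
    m&=(hsv[...,0]>=h[0])&(hsv[...,0]<=h[1])&(hsv[...,1]>smin)&(hsv[...,2]>vmin)&(d>0)
    P=W[m]; return P[(P[:,2]>z[0])&(P[:,2]<z[1])]
def circ(P,r=None):
    x=np.r_[P[:,:2].mean(0),r or .03]
    f=lambda q:np.hypot(P[:,0]-q[0],P[:,1]-q[1])-(r or q[2])
    return least_squares(f,x,loss="soft_l1",f_scale=.002).x
E
python3 - <<'E'
from h import *
B={"top":dict(cap=(215,255,160,205),ring=(185,228,245,288),col=(375,435,225,285),pan=(285,335,165,305),bath=(360,445,140,290),bk=(120,170,200,250)),
"scene":dict(cap=(260,290,240,275),ring=(330,370,235,270),col=(215,260,112,148),pan=(215,320,135,240),bath=(145,272,105,205),bk=(340,390,280,330))}
for n in B:
    hs,W,d,_=load(n);b=B[n]
    def rep(k,P): print(n,k,len(P),"mean",P.mean(0).round(4),"mid",((np.percentile(P,2,0)+np.percentile(P,98,0))/2).round(4),"zr",np.percentile(P[:,2],[2,50,98]).round(4),"ext",np.ptp(P,0).round(3))
    P=pts(W,d,hs,(105,130),b["cap"]);rep("cap",P);T=P[P[:,2]>np.percentile(P[:,2],97)-.004];rep("captop",T); print(circ(P[P[:,2]<.112],.014) if (P[:,2]<.112).sum()>10 else "")
    P=pts(W,d,hs,(15,35),b["ring"]);rep("ring",P);T=P[P[:,2]>.014];rep("ringtop",T)
    P=pts(W,d,hs,(45,85),b["col"],80);rep("col",P);print(circ(P))
    Q=pts(W,d,hs,(0,180),b["pan"],-1,80,(.142,.165));rep("pan",Q); r=cv2.minAreaRect((Q[:,:2]*1000).astype(np.float32));print(r)
    Q=pts(W,d,hs,(0,180),b["bath"],-1,80,(.104,.118));rep("bath",Q);print(cv2.minAreaRect((Q[:,:2]*1000).astype(np.float32)))
    Q=pts(W,d,hs,(0,180),b["bk"],-1,0,(.01,.2));rep("bk",Q)
E
```

```text
top cap 109 mean [0.6392 0.2033 0.1161] mid [0.6392 0.2036 0.1143] zr [0.1069 0.1163 0.1217] ext [0.025 0.025 0.022]
top captop 34 mean [0.6401 0.203  0.119 ] mid [0.6401 0.2037 0.1198] zr [0.1176 0.1184 0.1221] ext [0.023 0.023 0.005]

top ring 419 mean [0.4449 0.2768 0.0176] mid [0.4449 0.2772 0.0126] zr [0.0006 0.0196 0.0246] ext [0.064 0.065 0.027]
top ringtop 345 mean [0.4447 0.276  0.0204] mid [0.4449 0.2766 0.0202] zr [0.0157 0.0204 0.0247] ext [0.056 0.059 0.013]
top col 305 mean [ 0.4679 -0.1866  0.1146] mid [ 0.4688 -0.1851  0.1145] zr [0.1103 0.1145 0.1188] ext [0.088 0.088 0.017]
[ 0.46811448 -0.18475883  0.04153986]
top pan 723 mean [0.5072 0.0031 0.1492] mid [0.51   0.0071 0.1484] zr [0.1422 0.1499 0.1545] ext [0.277 0.038 0.014]
((509.45166015625, 9.504175186157227), (278.1319885253906, 28.12856101989746), 2.903236150741577)
top bath 5345 mean [ 0.5616 -0.193   0.1111] mid [ 0.5616 -0.1931  0.1112] zr [0.1059 0.111  0.1166] ext [0.318 0.156 0.014]
((562.17041015625, -193.54244995117188), (131.55154418945312, 310.5707702636719), 85.01302337646484)
top bk 554 mean [0.544
[... 642 characters left out ...]
.1846  0.1093] mid [ 0.4656 -0.1838  0.0773] zr [0.0401 0.1117 0.1146] ext [0.089 0.109 0.078]
[ 0.46633454 -0.18343123  0.0416601 ]
scene pan 415 mean [0.5185 0.0044 0.147 ] mid [0.5118 0.0037 0.1465] zr [0.1423 0.1473 0.1508] ext [0.279 0.029 0.011]
((510.34197998046875, 9.810294151306152), (279.1071472167969, 28.45232391357422), 2.1816229820251465)
scene bath 2825 mean [ 0.5724 -0.1766  0.1089] mid [ 0.5619 -0.1234  0.111 ] zr [0.1046 0.1083 0.1174] ext [0.32  0.301 0.014]
((566.872314453125, -113.21052551269531), (294.0870056152344, 311.43072509765625), 85.52391815185547)
scene bk 804 mean [0.5392 0.4145 0.0539] mid [0.5433 0.4161 0.0482] zr [0.0119 0.056  0.0844] ext [0.067 0.068 0.076]
```

```bash
cat >> h.py <<'E'
from scipy.spatial.transform import Rotation as R
def rows(wps,n,dyaw,g):
    """rows from present pose through world waypoints (n rows each), dyaw deg per row about tool z"""
    s=read_state(); p=s["position"]; r=R.from_quat(s["ee_rot"])
    for w in wps:
        for k in range(n):
            q=p+(np.array(w)-p)/(n-k); v=r.inv().apply(q-p).round(3)
            print(*v,0,0,dyaw,g,end="; "); p=p+r.apply(v); r=r*R.from_euler("z",dyaw,degrees=True)
        print("->",p.round(3))
E
python3 - <<'E'
from h import *
rows([[.37,-.34,.25],[.44,-.03,.25],[.445,.278,.15]],8,-5.6,100)
E
```

```text
0.034 -0.019 -0.002 0 0 -5.6 100; 0.036 -0.016 -0.002 0 0 -5.6 100; 0.037 -0.012 -0.003 0 0 -5.6 100; 0.038 -0.008 -0.002 0 0 -5.6 100; 0.039 -0.005 -0.003 0 0 -5.6 100; 0.039 -0.001 -0.002 0 0 -5.6 100; 0.039 0.003 -0.003 0 0 -5.6 100; 0.038 0.007 -0.002 0 0 -5.6 100; -> [ 0.37 -0.34  0.25]
0.038 -0.012 0.0 0 0 -5.6 100; 0.039 -0.008 0.0 0 0 -5.6 100; 0.039 -0.005 0.0 0 0 -5.6 100; 0.04 -0.001 0.0 0 0 -5.6 100; 0.04 0.003 0.0 0 0 -5.6 100; 0.039 0.007 0.0 0 0 -5.6 100; 0.038 0.011 0.0 0 0 -5.6 100; 0.037 0.014 0.0 0 0 -5.6 100; -> [ 0.44 -0.03  0.25]
0.037 0.01 0.013 0 0 -5.6 100; 0.036 0.014 0.013 0 0 -5.6 100; 0.034 0.017 0.012 0 0 -5.6 100; 0.033 0.02 0.013 0 0 -5.6 100; 0.031 0.023 0.012 0 0 -5.6 100; 0.028 0.027 0.013 0 0 -5.6 100; 0.025 0.029 0.012 0 0 -5.6 100; 0.022 0.031 0.013 0 0 -5.6 100; -> [0.445 0.278 0.15 ]
```

Call:
{"op": "servo_tool", "data": {"targets": "0.034 -0.019 -0.002 0 0 -5.6 100; 0.036 -0.016 -0.002 0 0 -5.6 100; 0.037 -0.012 -0.003 0 0 -5.6 100; 0.038 -0.008 -0.002 0 0 -5.6 100; 0.039 -0.005 -0.003 0 0 -5.6 100; 0.039 -0.001 -0.002 0 0 -5.6 100; 0.039 0.003 -0.003 0 0 -5.6 100; 0.038 0.007 -0.002 0 0 -5.6 100"}}

```text
t: 0.77
position: [0.371, -0.3386, 0.2503]
ee_rot: [0.867, 0.497, -0.0, -0.0]
force: [0.8, -1.0, 0.5]
finger_gap: 0.0853
finger_force: 0.0
```

Call:
{"op": "servo_tool", "data": {"targets": "0.038 -0.012 0.0 0 0 -5.6 100; 0.039 -0.008 0.0 0 0 -5.6 100; 0.039 -0.005 0.0 0 0 -5.6 100; 0.04 -0.001 0.0 0 0 -5.6 100; 0.04 0.003 0.0 0 0 -5.6 100; 0.039 0.007 0.0 0 0 -5.6 100; 0.038 0.011 0.0 0 0 -5.6 100; 0.037 0.014 0.0 0 0 -5.6 100"}}

```text
t: 1.43
position: [0.4398, -0.0283, 0.2501]
ee_rot: [0.612, 0.79, -0.0, -0.0]
force: [0.9, -1.6, -0.5]
finger_gap: 0.0856
finger_force: 0.0
```

Call:
{"op": "servo_tool", "data": {"targets": "0.037 0.01 0.013 0 0 -5.6 100; 0.036 0.014 0.013 0 0 -5.6 100; 0.034 0.017 0.012 0 0 -5.6 100; 0.033 0.02 0.013 0 0 -5.6 100; 0.031 0.023 0.012 0 0 -5.6 100; 0.028 0.027 0.013 0 0 -5.6 100; 0.025 0.029 0.012 0 0 -5.6 100; 0.022 0.031 0.013 0 0 -5.6 100"}}

```text
t: 2.1
position: [0.4448, 0.279, 0.1485]
ee_rot: [0.265, 0.964, -0.0, -0.0]
force: [1.2, -0.3, 0.6]
finger_gap: 0.0851
finger_force: 0.0
```

```bash
python3 - <<'E'
from h import *
s=read_state();print(s["t"],s["position"],R.from_quat(s["ee_rot"]).as_matrix().round(3).tolist(),s["joints"].round(2))
rows([[.445,.278,.05]],3,0,100)
E
```

```text
2.1 [0.44483306 0.27899266 0.14848248] [[-0.86, 0.511, -0.0], [0.511, 0.86, -0.0], [-0.0, -0.0, -1.0]] [ 0.41  0.26 -0.24  1.08 -0.    0.94]
-0.0 -0.0 0.033 0 0 0 100; -0.0 -0.0 0.033 0 0 0 100; -0.001 -0.001 0.032 0 0 0 100; -> [0.445 0.278 0.05 ]
```

Call:
{"op": "servo_tool", "data": {"targets": "-0.001 -0.001 0.04 0 0 0 100; 0 0 0.04 0 0 0 100; 0 0 0.035 0 0 0 100; 0 0 0.02 0 0 0 100; 0 0 0.009 0 0 0 100; 0 0 0 0 0 0 100; 0 0 0 0 0 0 60; 0 0 0 0 0 0 60"}}

```text
t: 2.77
position: [0.4473, 0.2761, 0.0069]
ee_rot: [0.267, 0.964, 0.001, 0.001]
force: [0.5, 0.7, -0.5]
finger_gap: 0.0641
finger_force: 0.0
```

Call:
{"op": "servo_tool", "data": {"targets": "0 0 0 0 0 0 40; 0 0 0 0 0 0 40; 0 0 0 0 0 0 40; 0 0 0 0 0 0 40; 0 0 0 0 0 0 40; 0 0 0 0 0 0 40"}}

```text
t: 3.27
position: [0.4473, 0.276, 0.0079]
ee_rot: [0.267, 0.964, 0.001, 0.002]
force: [-1.2, -0.3, 6.1]
finger_gap: 0.0567
finger_force: 61.8
```

Call:
{"op": "servo_tool", "data": {"targets": "0 0 -0.01 0 0 0 30; 0 0 -0.02 0 0 0 30; 0 0 -0.04 0 0 0 30; 0 0 -0.04 0 0 0 30; 0 0 -0.04 0 0 0 30; 0 0 -0.02 0 0 0 30; 0 0 0 0 0 0 30; 0 0 0 0 0 0 30"}}

```text
t: 3.93
position: [0.447, 0.2762, 0.178]
ee_rot: [0.267, 0.964, 0.002, 0.002]
force: [0.8, -0.7, -3.2]
finger_gap: 0.0562
finger_force: 64.2
```

```bash
python3 - <<'E'
from h import *
for n in("scene","top"):
    hs,W,d,p=load(n,True); np.savez(f"pics/{n}1.npz",p=p,d=d)
    b=(290,400,130,290) if n=="scene" else (170,250,220,320)
    c=p[b[2]:b[3],b[0]:b[1],::-1]; cv2.imwrite(f"pics/{n}1.png",cv2.resize(c,None,fx=3,fy=3,interpolation=2))
    P=pts(W,d,hs,(15,35),b); print(n,len(P),P.mean(0).round(4),np.percentile(P,[2,98],axis=0).round(4))
    
a=cv2.imread("pics/scene1.png");b=cv2.imread("pics/top1.png");H=max(a.shape[0],b.shape[0])
f=lambda i:cv2.copyMakeBorder(i,0,H-i.shape[0],0,0,cv2.BORDER_CONSTANT)
cv2.imwrite("pics/c1.png",np.hstack([f(a),f(b)]))
s=read_state();print(s["position"],s["ee_rot"],s["force"],s["finger_gap"])
E
```

```text
scene 237 [0.4555 0.2725 0.1871] [[0.4206 0.25   0.1711]
 [0.4739 0.3081 0.2467]]
top 80 [0.4583 0.2545 0.1941] [[0.4459 0.2378 0.0014]
 [0.4715 0.2904 0.3212]]
[0.44510484 0.27532799 0.17481993] [ 2.67282444e-01  9.63618116e-01 -3.12718724e-04 -3.51473805e-04] [-0.57593317 -0.51690542 -2.38969991] 0.0560724385437479
```

View pics/c1.png

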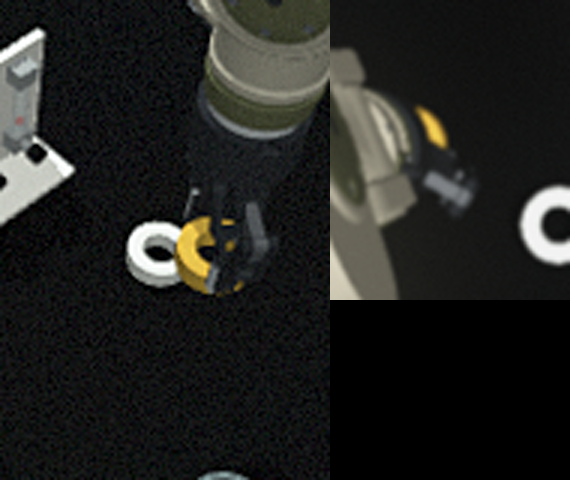

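The ring is held between the fingers (left crop, around (215,255)) and appears level. In the top view the arm covers most of it. I'll fit a ring model to the depth points to get where it sits in the hand.

```bash
cat >> h.py <<'E'
def ringfit(P,c0,z0=None):
    """fit annular cylinder (r 16..30, h 20): centre + tilt"""
    def res(q):
        L=R.from_rotvec([q[3],q[4],0]).inv().apply(P-q[:3]); r=np.hypot(L[:,0],L[:,1])
        dx=abs(r-.023)-.007; dz=abs(L[:,2])-.010
        sd=np.minimum(np.maximum(dx,dz),0)+np.hypot(np.maximum(dx,0),np.maximum(dz,0))
        return np.r_[sd,q[3:]*.01]
    o=least_squares(res,np.r_[c0,0,0],loss="soft_l1",f_scale=.0015); 
    return o.x, np.median(abs(o.fun))
def capfit(P,c0,r=.0138,h=.056):
    """vertical cylinder, centre of top fitted"""
    def res(q):
        L=P-q; rr=np.hypot(L[:,0],L[:,1])-r; dz=L[:,2]
        return np.minimum(np.maximum(rr,dz),0)+np.hypot(np.maximum(rr,0),np.maximum(dz,0))
    o=least_squares(res,c0,loss="soft_l1",f_scale=.0015); return o.x,np.median(abs(o.fun))
E
python3 - <<'E'
from h import *
c=optics.camera_params("scene")
z=np.load("pics/scene0.npz");hs=cv2.cvtColor(z["p"],cv2.COLOR_RGB2HSV).astype(int);W=cloud(z["p"],z["d"],c)
P=pts(W,z["d"],hs,(15,35),(330,370,235,270),z=(.003,.03));print("bench",ringfit(P,[.445,.279,.01]))
P=pts(W,z["d"],hs,(105,130),(260,290,240,275),z=(.08,.125));print("cap",capfit(P,[.64,.206,.116]))
z=np.load("pics/scene1.npz");hs=cv2.cvtColor(z["p"],cv2.COLOR_RGB2HSV).astype(int);W=cloud(z["p"],z["d"],c)
P=pts(W,z["d"],hs,(15,35),(345,385,195,235),z=(.15,.2));print(len(P));
for c0 in([.445,.276,.178],[.455,.27,.178]): print("held",ringfit(P,c0))
E
```

```text
bench (array([ 0.44284932,  0.27837504,  0.00823874,  0.00461918, -0.00639238]), np.float64(0.0008908079978969191))
cap (array([0.63855038, 0.20548187, 0.11436839]), np.float64(0.0007055966415318686))
219
held (array([0.44296602, 0.27893012, 0.17823886, 0.00055301, 0.00094479]), np.float64(0.0006721917306640283))
held (array([0.44296602, 0.27893012, 0.17823886, 0.00055301, 0.00094466]), np.float64(0.0006721931429334357))
```

Call:
{"op": "servo_tool", "data": {"targets": "-0.02 0.004 0 0 0 0 30; -0.035 0.006 0.005 0 0 0 30; -0.035 0.007 0.005 0 0 0 30; -0.035 0.006 0.005 0 0 0 30; -0.035 0.006 0.005 0 0 0 30; -0.03 0.006 0.005 0 0 0 30; -0.0154 0.0028 0 0 0 0 30; 0 0 0 0 0 0 30"}}

```text
t: 4.7
position: [0.6432, 0.1998, 0.1463]
ee_rot: [0.269, 0.963, -0.001, -0.001]
force: [0.7, -0.1, -1.7]
finger_gap: 0.056
finger_force: 64.2
```

Call:
{"op": "servo_tool", "data": {"targets": "0 0 0 0 0 0 30; 0 0 0 0 0 0 30; 0 0 0 0 0 0 30"}}

```text
t: 4.95
position: [0.6397, 0.2028, 0.1495]
ee_rot: [0.267, 0.964, -0.0, -0.001]
force: [-0.8, -0.4, -2.1]
finger_gap: 0.0563
finger_force: 64.2
```

```bash
cat > look.py <<'E'
from h import *
import sys
def both(tag,boxes):
    for n in("scene","top"):
        hs,W,d,p=load(n,True); np.savez(f"pics/{n}{tag}.npz",p=p,d=d); cv2.imwrite(f"pics/{n}{tag}.png",p[:,:,::-1])
    s=read_state();print(s["t"],s["position"].round(4),s["ee_rot"].round(4),s["force"].round(1),s["finger_gap"])
E
python3 - <<'E'
from look import *
both("2",None)
c=optics.camera_params("scene")
z=np.load("pics/scene2.npz");hs=cv2.cvtColor(z["p"],cv2.COLOR_RGB2HSV).astype(int);W=cloud(z["p"],z["d"],c)
P=pts(W,z["d"],hs,(15,35),(230,330,190,300),z=(.12,.18));print(len(P),ringfit(P,P.mean(0)))
P=pts(W,z["d"],hs,(105,130),(255,295,235,275),z=(.08,.125));print("cap",len(P),capfit(P,[.64,.206,.116]) if len(P)>20 else 0)
i=cv2.imread("pics/scene2.png")[150:310,180:380];cv2.imwrite("pics/c2.png",cv2.resize(i,None,fx=3,fy=3,interpolation=2))
E
```

```text
5.05 [0.6402 0.2029 0.1504] [ 2.667e-01  9.638e-01 -1.000e-04 -2.000e-04] [ 0.4  0.2 -2.3] 0.05645761319396741
188 (array([ 0.63526811,  0.20529084,  0.1498167 ,  0.0096853 , -0.00078864]), np.float64(0.0006079098161835155))
cap 56 (array([0.63872894, 0.20551585, 0.11835016]), np.float64(0.0005842616514991688))
```

View pics/c2.png

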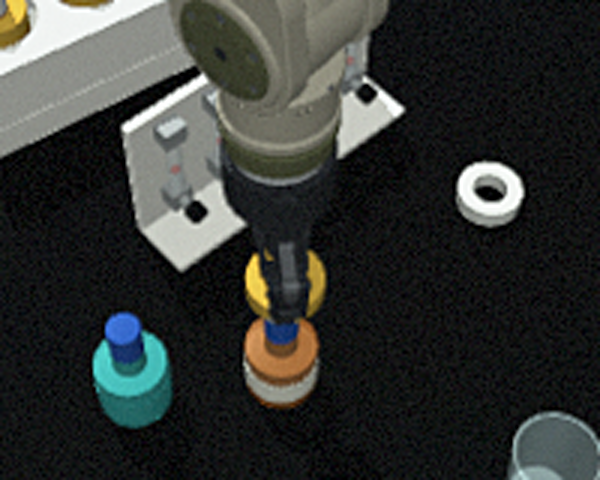

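The crop shows the held ring at about (285,285), above the blue cap at (281,330) and left of nothing else; the finger hides the middle of the ring. The free fit put its height 3 mm too low, so I'm refitting with the height fixed and no tilt.

```bash
cat >> h.py <<'E'
def ringfit_z(P,c0,z):
    def res(q):
        L=P-np.r_[q,z]; r=np.hypot(L[:,0],L[:,1]); dx=abs(r-.023)-.007; dz=abs(L[:,2])-.010
        return np.minimum(np.maximum(dx,dz),0)+np.hypot(np.maximum(dx,0),np.maximum(dz,0))
    o=least_squares(res,c0[:2],loss="soft_l1",f_scale=.0015); return o.x.round(4),np.median(abs(o.fun)).round(5)
E
python3 - <<'E'
from h import *
c=optics.camera_params("scene")
def mask(tag,b,zr):
    z=np.load(f"pics/scene{tag}.npz");hs=cv2.cvtColor(z["p"],cv2.COLOR_RGB2HSV).astype(int);W=cloud(z["p"],z["d"],c)
    x0,x1,y0,y1=b;m=np.zeros(hs.shape[:2],bool);m[y0:y1,x0:x1]=1
    m&=(hs[...,0]>=15)&(hs[...,0]<=35)&(hs[...,1]>120)&(hs[...,2]>60)
    return m,W[m&(W[...,2]>zr[0])&(W[...,2]<zr[1])&(z["d"]>0)]
def sil(m,z,c0):
    # silhouette: convex hull of mask vs hull of projected ring, fit by extreme support in many directions
    v,u=np.nonzero(m); U=np.c_[u,v].astype(float)
    a=np.linspace(0,2*np.pi,90); th=np.linspace(0,2*np.pi,36,endpoint=False); D=np.c_[np.cos(th),np.sin(th)]
    S=(U@D.T).max(0)+.3
    def res(q):
        X=np.concatenate([np.c_[q[0]+.03*np.cos(a),q[1]+.03*np.sin(a),0*a+z+h] for h in(-.01,.01)])@np.array(c["R"]).T+np.array(c["t"])
        p=np.c_[c["fx"]*X[:,0]/X[:,2]+c["cx"],c["fy"]*X[:,1]/X[:,2]+c["cy"]]
        return (p@D.T).max(0)-S
    o=least_squares(res,c0,loss="soft_l1",f_scale=.3); return o.x.round(4),o.fun.round(1)[::3]
for tag,b,zr,zs in(("0",(330,370,235,270),(.003,.03),(.0082,.01)),("1",(345,385,195,235),(.15,.2),(.1762,.1782,.180)),("2",(255,295,225,262),(.12,.18),(.1498,.1518,.153,.155))):
    m,P=mask(tag,b,zr)
    for z in zs: print(tag,z,ringfit_z(P,P.mean(0),z),*sil(m,z,P.mean(0)[:2]))
E
```

```text
0 0.0082 (array([0.4428, 0.2784]), np.float64(0.00091)) [0.4413 0.2778] [ 0.1  0.  -0.1  0.  -0.3 -0.   0.5 -0.3 -0.2  0.2 -0.1 -0.2]
0 0.01 (array([0.4428, 0.2782]), np.float64(0.00123)) [0.4423 0.2784] [ 0.1  0.1 -0.1  0.  -0.3 -0.   0.5 -0.2 -0.1  0.2 -0.  -0.2]
1 0.1762 (array([0.4429, 0.2789]), np.float64(0.00114)) [0.4411 0.2776] [ 4.6  0.3 -0.3 -0.3  0.1  0.9  0.7  0.2 -0.1  0.2 -0.3  2.5]
1 0.1782 (array([0.443 , 0.2789]), np.float64(0.00067)) [0.4423 0.2784] [ 4.7  0.4 -0.3 -0.3  0.2  0.9  0.8  0.2 -0.1  0.3 -0.2  2.5]
1 0.18 (array([0.443 , 0.2789]), np.float64(0.00099)) [0.4434 0.2791] [ 4.7  0.4 -0.3 -0.3  0.2  0.9  0.8  0.3 -0.   0.3 -0.2  2.6]
2 0.1498 (array([0.6353, 0.2053]), np.float64(0.00062)) [0.6401 0.2112] [-0.4 -1.5 -3.  -0.2 -3.  -2.4 -0.1 -1.6 -2.8 -0.6 -2.8 -2.1]
2 0.1518 (array([0.6353, 0.2051]), np.float64(0.00134)) [0.6408 0.212 ] [-0.3 -1.5 -3.  -0.2 -3.  -2.4 -0.1 -1.6 -2.7 -0.5 -2.7 -2.1]
2 0.153 (array([0.6352, 0.2051]), np.float64(0.00189)) [0.6412 0.2125] [-0.3 -1.5 -3.  -0.2 -3.  -2.4 -0.1 -1.5 -2.7 -0.4 -2.7 -2. ]
2 0.155 (array([0.6359, 0.2041]), np.float64(0.00267)) [0.6419 0.2134] [-0.3 -1.5 -3.  -0.2 -3.  -2.4 -0.  -1.5 -2.6 -0.4 -2.6 -2. ]
```

Call:
{"op": "servo_tool", "data": {"targets": "-0.0026 0.0015 0.008 0 0 0 30; 0 0 0.01 0 0 0 30; 0 0 0.005 0 0 0 30; 0 0 0.003 0 0 0 30; 0 0 0 0 0 0 30; 0 0 0 0 0 0 30"}}

```text
t: 5.55
position: [0.644, 0.2021, 0.1238]
ee_rot: [0.267, 0.964, -0.0, -0.0]
force: [0.7, -0.5, -1.6]
finger_gap: 0.0565
finger_force: 64.2
```

```bash
python3 - <<'E'
from look import *
both("3",None)
for n,b,bc in(("scene",(255,295,225,280),(255,295,235,280)),("top",(180,270,130,230),(180,270,130,230))):
    c=optics.camera_params(n)
    z=np.load(f"pics/{n}3.npz");hs=cv2.cvtColor(z["p"],cv2.COLOR_RGB2HSV).astype(int);W=cloud(z["p"],z["d"],c)
    P=pts(W,z["d"],hs,(15,35),b,z=(.1,.16));print(n,len(P)); 
    if len(P)>40:print(ringfit(P,P.mean(0)),ringfit_z(P,P.mean(0),.1237))
    P=pts(W,z["d"],hs,(105,130),bc,z=(.08,.125));print("cap",len(P),capfit(P,[.64,.206,.116]) if len(P)>20 else 0)
i=cv2.imread("pics/scene3.png")[200:300,220:330];cv2.imwrite("pics/c3.png",cv2.resize(i,None,fx=5,fy=5,interpolation=2))
E
```

```text
5.65 [0.6445 0.2022 0.1245] [2.673e-01 9.636e-01 1.000e-04 2.000e-04] [ 0.2  0.2 -1.7] 0.05652238782922091
scene 185
(array([ 0.63959337,  0.20449531,  0.12381641,  0.01567479, -0.01965117]), np.float64(0.0007667698427699429)) (array([0.6396, 0.2046]), np.float64(0.00087))
cap 0 0
top 0
cap 122 (array([0.74613549, 0.1424053 , 0.1172397 ]), np.float64(0.0009423792205683276))
```

View pics/c3.png

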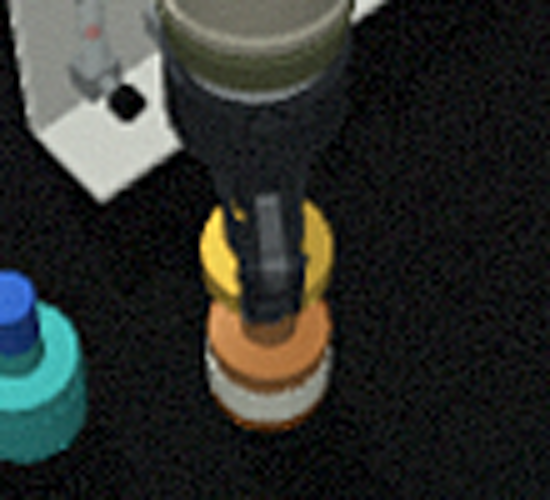

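The crop shows the ring, x 200–333, centred over the bottle body, x 208–331, just above the cap. It's about 1 mm off, so I'll correct that and descend gently.

Call:
{"op": "servo_tool", "data": {"targets": "0.0012 0.0003 0 0 0 0 30; 0 0 0.002 0 0 0 30; 0 0 0.003 0 0 0 30; 0 0 0.004 0 0 0 30; 0 0 0.004 0 0 0 30; 0 0 0 0 0 0 30; 0 0 0 0 0 0 30"}}

```text
t: 6.23
position: [0.643, 0.203, 0.1106]
ee_rot: [0.267, 0.964, -0.0, -0.001]
force: [0.3, 0.8, -2.1]
finger_gap: 0.0562
finger_force: 64.2
```

Call:
{"op": "servo_tool", "data": {"targets": "0 0 0.004 0 0 0 30; 0 0 0.006 0 0 0 30; 0 0 0.006 0 0 0 30; 0 0 0.006 0 0 0 30; 0 0 0.006 0 0 0 30; 0 0 0.004 0 0 0 30; 0 0 0 0 0 0 30; 0 0 0 0 0 0 30"}}

```text
t: 6.9
position: [0.6431, 0.203, 0.0787]
ee_rot: [0.267, 0.964, -0.0, -0.0]
force: [0.6, 0.1, -1.9]
finger_gap: 0.0563
finger_force: 64.2
```

Call:
{"op": "servo_tool", "data": {"targets": "0 0 0.003 0 0 0 30; 0 0 0.002 0 0 0 30; 0 0 0.002 0 0 0 30; 0 0 0 0 0 0 30; 0 0 0 0 0 0 30"}}

```text
t: 7.32
position: [0.6434, 0.2031, 0.0722]
ee_rot: [0.267, 0.964, -0.0, -0.0]
force: [0.3, -0.6, -1.6]
finger_gap: 0.0562
finger_force: 64.2
```

Call:
{"op": "servo_tool", "data": {"targets": "0 0 0.001 0 0 0 30; 0 0 0.001 0 0 0 30; 0 0 0.001 0 0 0 30; 0 0 0.0005 0 0 0 30; 0 0 0 0 0 0 30; 0 0 0 0 0 0 30"}}

```text
t: 7.82
position: [0.6434, 0.2031, 0.0687]
ee_rot: [0.267, 0.964, -0.0, -0.0]
force: [0.5, 0.3, -1.4]
finger_gap: 0.0568
finger_force: 64.2
```

Call:
{"op": "servo_tool", "data": {"targets": "0 0 0.0007 0 0 0 30; 0 0 0.0005 0 0 0 30; 0 0 0 0 0 0 30; 0 0 0 0 0 0 30"}}

```text
t: 8.15
position: [0.6436, 0.2031, 0.0681]
ee_rot: [0.267, 0.964, 0.0, 0.0]
force: [-1.0, -0.1, 1.8]
finger_gap: 0.0569
finger_force: 64.5
```

Contact is felt, with the force at +1.8 N, so the ring is seated. I'll release it now.

Call:
{"op": "servo_tool", "data": {"targets": "0 0 0 0 0 0 75; 0 0 0 0 0 0 80; 0 0 0 0 0 0 90; 0 0 0 0 0 0 100; 0 0 0 0 0 0 100; 0 0 0 0 0 0 100; 0 0 0 0 0 0 100"}}

```text
t: 8.73
position: [0.6434, 0.2031, 0.0675]
ee_rot: [0.267, 0.964, -0.0, 0.0]
force: [0.4, -0.5, -0.4]
finger_gap: 0.0852
finger_force: 0.0
```

Call:
{"op": "servo_tool", "data": {"targets": "0 0 -0.01 0 0 0 100; 0 0 -0.03 0 0 0 100; 0 0 -0.04 0 0 0 100; 0 0 -0.04 0 0 0 100; 0.03 0 -0.02 0 0 0 100; 0.04 0 0 0 0 0 100; 0.04 0 0 0 0 0 100; 0 0 0 0 0 0 100"}}

```text
t: 9.4
position: [0.543, 0.2626, 0.2093]
ee_rot: [0.265, 0.964, 0.0, -0.002]
force: [-1.3, -0.5, -0.0]
finger_gap: 0.0852
finger_force: 0.0
```

```bash
python3 - <<'E'
from look import *
both("4",None)
for n,b in(("scene",(255,295,225,290)),("top",(205,260,155,210))):
    c=optics.camera_params(n)
    z=np.load(f"pics/{n}4.npz");hs=cv2.cvtColor(z["p"],cv2.COLOR_RGB2HSV).astype(int);W=cloud(z["p"],z["d"],c)
    P=pts(W,z["d"],hs,(18,35),b,z=(.05,.1));print(n,len(P)); 
    if len(P)>40:print(ringfit(P,[.64,.205,.07]))
    P=pts(W,z["d"],hs,(105,130),b,z=(.085,.13));print("cap",len(P),capfit(P,[.64,.206,.116]) if len(P)>20 else 0)
i=cv2.imread("pics/scene4.png")[200:310,200:390];cv2.imwrite("pics/c4.png",cv2.resize(i,None,fx=4,fy=4,interpolation=2))
E
```

```text
9.5 [0.548  0.2607 0.209 ] [2.66e-01 9.64e-01 3.00e-04 7.00e-04] [ 0.7 -0.8  0. ] 0.08513776416842135
scene 339
(array([ 0.63919413,  0.20541281,  0.06811784,  0.01828543, -0.01433236]), np.float64(0.0006981100230914116))
cap 151 (array([0.63857033, 0.2058294 , 0.1141551 ]), np.float64(0.0006421542322876551))
top 357
(array([ 0.64175737,  0.20486458,  0.07094738,  0.01112505, -0.00261927]), np.float64(0.0012481946118382487))
cap 111 (array([0.63924485, 0.20522745, 0.11680336]), np.float64(0.0010902090133490527))
```

View pics/c4.png

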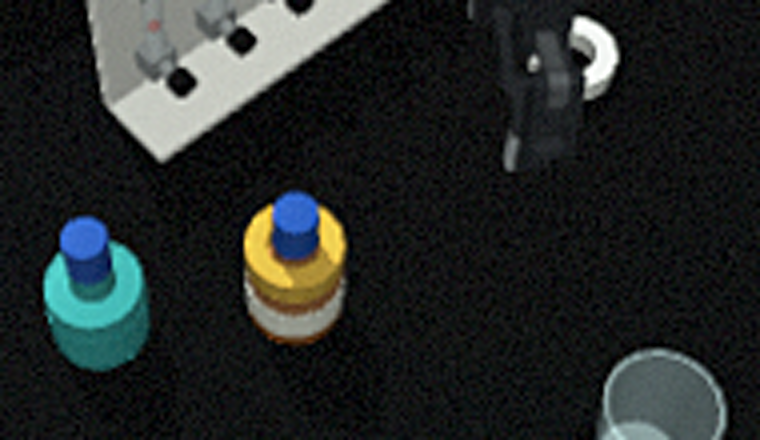

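The crop shows the yellow ring flat on the shoulder at (295,250), with the blue cap standing clear at (296,225). The fit puts it 46 mm below the cap top, as it should be. Next I'll grasp the cap.

Call:
{"op": "servo_tool", "data": {"targets": "-0.02 0 0 0 0 0 100; -0.035 0 0 0 0 0 100; -0.033 0 0 0 0 0 100; -0.0195 0 0 0 0 0 100; 0 0 0.005 0 0 0 100; 0 0 0 0 0 0 100; 0 0 0 0 0 0 100"}}

```text
t: 10.08
position: [0.6413, 0.2037, 0.2018]
ee_rot: [0.268, 0.963, -0.0, -0.001]
force: [-0.8, -0.5, 0.5]
finger_gap: 0.0855
finger_force: 0.0
```

```bash
python3 - <<'E'
from h import *
rows([[.640,.2052,.086]],1,0,100)
E
```

```text
0.002 0.001 0.116 0 0 0 100; -> [0.64  0.206 0.086]
```

Call:
{"op": "servo_tool", "data": {"targets": "0.002 0 0.02 0 0 0 100; 0 0 0.035 0 0 0 100; 0 0 0.035 0 0 0 100; 0 0 0.02 0 0 0 100; 0 0 0.006 0 0 0 100; 0 0 0 0 0 0 100; 0 0 0 0 0 0 100"}}

```text
t: 10.67
position: [0.6398, 0.2059, 0.0879]
ee_rot: [0.267, 0.964, 0.0, 0.001]
force: [0.4, 0.6, 1.2]
finger_gap: 0.0856
finger_force: 0.0
```

Call:
{"op": "servo_tool", "data": {"targets": "0 0 0 0 0 0 60; 0 0 0 0 0 0 40; 0 0 0 0 0 0 40; 0 0 0 0 0 0 35; 0 0 0 0 0 0 30; 0 0 0 0 0 0 20; 0 0 0 0 0 0 10; 0 0 0 0 0 0 10"}}

```text
t: 11.33
position: [0.64, 0.2052, 0.0876]
ee_rot: [0.267, 0.964, 0.0, 0.001]
force: [-1.4, -1.1, 5.2]
finger_gap: 0.0264
finger_force: 58.8
```

Call:
{"op": "servo_tool", "data": {"targets": "0 0 -0.003 0 0 0 10; 0 0 -0.01 0 0 0 10; 0 0 -0.02 0 0 0 10; 0 0 -0.03 0 0 0 10; 0 0 -0.035 0 0 0 10; 0 0 -0.035 0 0 0 10; 0 0 -0.03 0 0 0 10; 0 0 -0.02 0 0 0 10"}}

```text
t: 12.0
position: [0.64, 0.2056, 0.2734]
ee_rot: [0.267, 0.964, 0.001, 0.001]
force: [0.4, 0.4, -2.8]
finger_gap: 0.0266
finger_force: 59.5
```

Call:
{"op": "servo_tool", "data": {"targets": "0 0 -0.01 0 0 0 10; 0 0 -0.004 0 0 0 10; 0 0 0 0 0 0 10; 0 0 0 0 0 0 10; 0 0 0 0 0 0 10; 0 0 0 0 0 0 10"}}

```text
t: 12.5
position: [0.6389, 0.2053, 0.2819]
ee_rot: [0.267, 0.964, -0.001, -0.001]
force: [-0.7, 0.1, -2.7]
finger_gap: 0.0264
finger_force: 59.5
```

```bash
python3 - <<'E'
from look import *
both("5",None)
i=cv2.imread("pics/scene5.png")[130:280,200:360];j=cv2.imread("pics/top5.png")[110:260,180:340]
cv2.imwrite("pics/c5.png",cv2.resize(np.hstack([i,j]),None,fx=2.5,fy=2.5,interpolation=2))
c=optics.camera_params("scene");z=np.load("pics/scene5.npz");hs=cv2.cvtColor(z["p"],cv2.COLOR_RGB2HSV).astype(int);W=cloud(z["p"],z["d"],c)
P=pts(W,z["d"],hs,(18,35),(220,330,130,270),z=(.2,.3));print(len(P),P.mean(0),ringfit(P,[.64,.205,.26]))
E
```

```text
12.6 [0.6391 0.2053 0.2823] [ 2.673e-01  9.636e-01 -5.000e-04 -9.000e-04] [-0.5  0.4 -2.8] 0.02624143335812954
436 [0.64823508 0.2166601  0.26874741] (array([ 0.63840142,  0.20599446,  0.26234907,  0.00276396, -0.0076909 ]), np.float64(0.0006843406557717909))
```

View pics/c5.png

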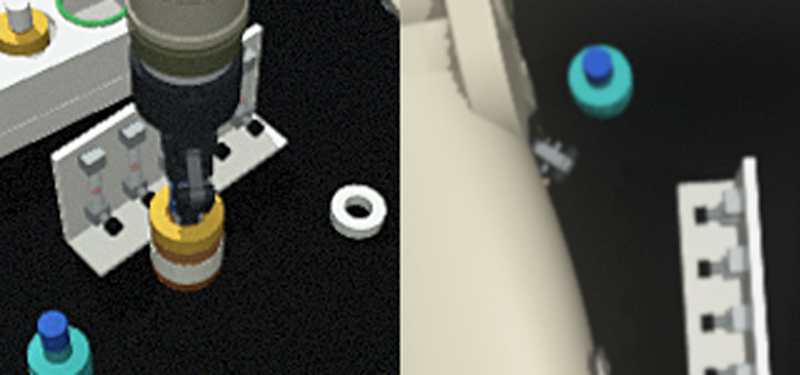

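The bottle is lifted with its ring seated. The left crop shows it upright at (187,235), with no tilt measured, and its bottom is at about 0.19 m. I'll carry it over the panel.

Call:
{"op": "servo_tool", "data": {"targets": "-0.001 -0.01 0 0 0 0 10; -0.0025 -0.02 0 0 0 0 10; -0.004 -0.03 0 0 0 0 10; -0.0044 -0.035 0 0 0 0 10; -0.0044 -0.035 0 0 0 0 10; -0.0044 -0.035 0 0 0 0 10; -0.0044 -0.035 0 0 0 0 10; -0.0044 -0.035 0 0 0 0 10"}}

```text
t: 13.27
position: [0.5426, -0.0124, 0.2833]
ee_rot: [0.267, 0.964, -0.0, -0.0]
force: [0.7, -1.2, -3.1]
finger_gap: 0.0263
finger_force: 59.6
```

Call:
{"op": "servo_tool", "data": {"targets": "-0.0044 -0.035 0 0 0 0 10; -0.0044 -0.035 0 0 0 0 10; -0.0044 -0.035 0 0 0 0 10; -0.0038 -0.03 0 0 0 0 10; -0.0037 -0.03 0 0 0 0 10; -0.002 -0.015 0 0 0 0 10; -0.0007 -0.007 0 0 0 0 10; 0 0 0 0 0 0 10"}}

```text
t: 13.93
position: [0.4669, -0.1847, 0.2835]
ee_rot: [0.268, 0.963, -0.0, -0.0]
force: [0.5, -0.9, -2.7]
finger_gap: 0.0266
finger_force: 59.7
```

Call:
{"op": "servo_tool", "data": {"targets": "0 0 0 0 0 0 10; 0 0 0 0 0 0 10; 0 0 0 0 0 0 10; 0 0 0.01 0 0 0 10; 0 0 0.015 0 0 0 10; 0 0 0.01 0 0 0 10; 0 0 0 0 0 0 10; 0 0 0 0 0 0 10"}}

```text
t: 14.6
position: [0.4671, -0.1828, 0.2476]
ee_rot: [0.267, 0.964, 0.0, -0.001]
force: [0.2, -0.7, -3.1]
finger_gap: 0.0264
finger_force: 59.6
```

```bash
python3 - <<'E'
from look import *
both("6",None)
i=cv2.imread("pics/scene6.png")[60:220,130:320];j=cv2.imread("pics/top6.png")[130:290,300:460]
cv2.imwrite("pics/c6.png",cv2.resize(np.hstack([i,j]),None,fx=2.2,fy=2.2,interpolation=2))
c=optics.camera_params("scene");z=np.load("pics/scene6.npz");hs=cv2.cvtColor(z["p"],cv2.COLOR_RGB2HSV).astype(int);W=cloud(z["p"],z["d"],c)
P=pts(W,z["d"],hs,(18,35),(200,280,60,150),z=(.18,.28));print(len(P),ringfit(P,[.467,-.184,.226]))
z=np.load("pics/scene0.npz");hs=cv2.cvtColor(z["p"],cv2.COLOR_RGB2HSV).astype(int);W=cloud(z["p"],z["d"],c)
P=pts(W,z["d"],hs,(45,85),(215,260,112,148),80,z=(.108,.118));print("collar",len(P),circ(P,.042),circ(P))
E
```

```text
14.7 [ 0.4678 -0.1835  0.249 ] [ 2.671e-01  9.637e-01 -1.000e-04  2.000e-04] [ 0.3 -0.7 -2.9] 0.025946211543720378
275 (array([ 0.46669409, -0.18264663,  0.22813393, -0.00965807, -0.00594664]), np.float64(0.0006739380048465448))
collar 153 [ 0.46622793 -0.18342558  0.042     ] [ 0.46622214 -0.1834454   0.04166446]
```

View pics/c6.png

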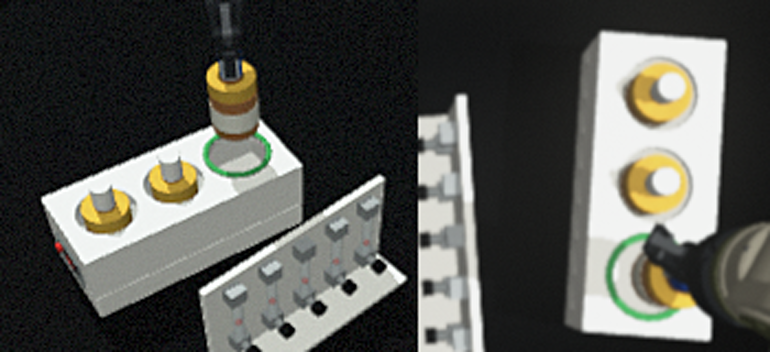

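The left crop shows the bottle upright above the green collar, which is at (237,153). In the right crop it looks offset to the right, and that matches the parallax expected at its height. By the depth fit it is within 1 mm of the collar's axis. Its bottom is at about 0.160 m, so I'll lower it 35 mm.

Call:
{"op": "servo_tool", "data": {"targets": "0 0 0.005 0 0 0 10; 0 0 0.01 0 0 0 10; 0 0 0.01 0 0 0 10; 0 0 0.006 0 0 0 10; 0 0 0.003 0 0 0 10; 0 0 0 0 0 0 10; 0 0 0 0 0 0 10; 0 0 0 0 0 0 10"}}

```text
t: 15.37
position: [0.4677, -0.1837, 0.2149]
ee_rot: [0.267, 0.964, -0.0, 0.0]
force: [0.0, -0.6, -3.1]
finger_gap: 0.0264
finger_force: 59.7
```

Call:
{"op": "servo_tool", "data": {"targets": "0 0 0 0 0 0 10; 0 0 0 0 0 0 10; 0 0 0 0 0 0 10; 0 0 0 0 0 0 10; 0 0 0 0 0 0 10; 0 0 0 0 0 0 10"}}

```text
t: 15.87
position: [0.4676, -0.1836, 0.2147]
ee_rot: [0.267, 0.964, -0.0, 0.0]
force: [-0.2, 0.1, -3.1]
finger_gap: 0.0262
finger_force: 59.7
```

```bash
python3 - <<'E'
from look import *
both("7",None)
i=cv2.imread("pics/scene7.png")[60:220,130:320]
cv2.imwrite("pics/c7.png",cv2.resize(i,None,fx=3,fy=3,interpolation=2))
c=optics.camera_params("scene");z=np.load("pics/scene7.npz");hs=cv2.cvtColor(z["p"],cv2.COLOR_RGB2HSV).astype(int);W=cloud(z["p"],z["d"],c)
P=pts(W,z["d"],hs,(18,35),(215,280,60,150),z=(.16,.25));print(len(P),ringfit(P,[.467,-.184,.193]))
E
```

```text
15.9667 [ 0.4676 -0.1836  0.2146] [ 0.2673  0.9636 -0.      0.    ] [ 0.6  0.1 -2.8] 0.026566759368576748
261 (array([ 0.46749548, -0.18306385,  0.195142  , -0.02078679,  0.00309527]), np.float64(0.000833535214751724))
```

View pics/c7.png

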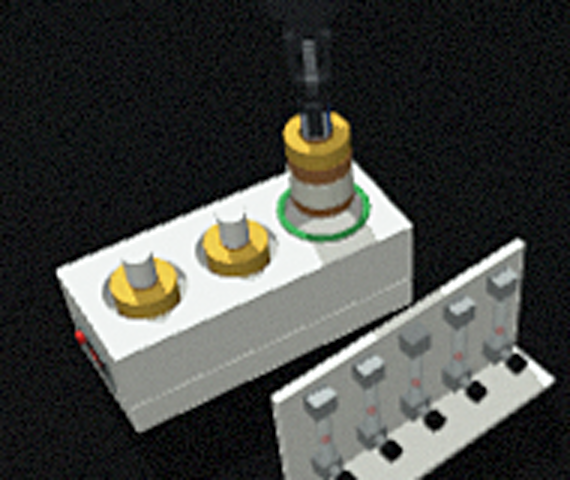

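The bottle hovers upright over the green collar (collar at (323,208)), centred to about 1 mm, with its bottom about 12 mm above it. I'm handing it in.

```bash
python3 -c "
from station import ticket; print(ticket.job_done())"
```

```text
the job is handed in; nothing more can be done
None
```

The job is handed in: the ring sits on the bottle's shoulder, and the bottle is held upright, centred to about 1 mm over the green collar and about 12 mm above it; no verdict was returned.

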